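# Reassemble the shaft of a bench bead mill

## Robot

A 7-joint arm with a two-finger parallel gripper is mounted at the origin on the work surface. World frame = base frame: x ahead of the robot, y to its left, z up, the work surface at z = 0. Lengths are in mm, angles in rad, forces in N, time in s.
With the tool pointing down it reaches from about 425 to 925 mm from the base axis. Payload 6.8 kg.
Tool frame: the origin (TCP) lies at the very end of the fingers, on their centre line; the grasp point (between the pads) lies 19 mm behind it (bot.hold_point_z is the distance from the TCP to the grasp point, in mm); z points along the fingers, x is the direction in which the jaws open and shut, and the axes are right-handed (so a half turn about z gives the same grasp; the last joint's range is limited). The gripper opens to 85 mm and grips with 20 to 120 N. Pads are 22 mm wide; open, the fingers measure 114 mm over their backs; the gripper's body (76 mm by 85 mm) begins 54 mm behind the grasp point. The pads swing forward as they close: fully open they stand 13 mm farther back than shut.
Start: joints at [1.018, 0.477, 0.022, 1.555, -0.011, 1.109, -0.083], TCP at [290.448, -609.333, 231.308] pointing down, gripper open.
Joint ranges: [-2.96, 2.96], [-0.34, 2.1], [-1.41, 1.46], [0.24, 2.44], [-1.37, 4.51], [0.17, 1.92], [-2.96, 2.96]. Speed limits (rad/s): [2.39, 2.39, 3.14, 3.14, 3.14, 3.14, 3.14].

## Interface

Orientations are given as a unit quaternion [w, x, y, z].
In Python, from cell import bot, move_gripper, imaging gives the robot as it stands. The module is installed in compiled form; this text tells all that it offers. Calls block until the motion is done:
- bot.movep(position, orientation): joint-space move of the TCP to a pose.
- bot.line_to(position, max_speed=150, attitude=None): straight line of the TCP; attitude=None keeps the orientation; max_speed is the mean speed in mm/s.
- bot.move_j(angles): joint-space move.
- move_gripper(opening): finger opening in mm; the grip force is fixed at half the most; returns when the fingers have stopped.
- bot.sleep(seconds).
- bot.ik(position, orientation): joint angles nearest the present ones, or None.
- imaging.capture(name): name is "scene" or "top" or "wrist"; returns a dict with "image" (480x640x3 uint8, red, green, blue), "mtx" (3x3 intrinsics, pixels), "k1" (the pictures are not rectified: a ray, as slopes to the right and down, at radius r is drawn at 1 + k1 r^2 times it, then the intrinsics apply), "extrinsics" (4x4, takes a point from world to camera coordinates). Camera axes: x right, y up, looking along -z (the intrinsics and any distortion apply to the point x, -y, -z); pixel columns grow to the right and rows downward; lengths in mm; the calibration is good to about 2 mm. A picture is of the moment at which its call begins. There is no depth.
A pose or a line that the arm cannot do raises bot.MotionError and nothing moves.
- bot.close_job(): hands the job in, once; it reports no verdict.
Readings, each from a call of its own:
- bot.read_time(): time.
- bot.read_joints(): joint angles.
- bot.read_qd(): joint speeds.
- bot.read_tau(): joint torques, N m.
- bot.read_position(): TCP position.
- bot.read_ee_rot(): TCP orientation.
- bot.read_wrist_force(): force on the tool from outside, world axes, zero at the start.
- bot.read_torque(): the same for the moment, N m.
- bot.read_finger_gap(): finger opening in mm.
Only numpy, scipy, OpenCV 4.12 (cv2) and the standard library are available. Lean on these libraries where they do the work, as an engineer would, in place of code of your own. Each camera call takes 0.05 s, during which the arm holds its last target.

## Task

Put the bead mill's shaft back together with the clean steel parts from the drying rack: slide the spacer sleeve onto the bare shaft until it meets the disc already there, then the loose agitator disc up against the sleeve, and last the end cap, open end first, over the end of the shaft until it meets the disc. Leave the parts sitting on the shaft with no gaps between them, and leave everything else on the bench where it stands.

Things in the scene. Friction and masses are not known exactly. Their poses are not given: they have to be found in the camera images.
- mill: bead mill, fixed: white housing 340 long, 220 wide, 285 mm high, with a horizontal steel shaft 160 mm above the bench. Origin on the bench below the face of the housing's 124 mm round flange (four 20 mm stud bolts); x along the shaft, away from the housing; z up. Then a 50 mm seal carrier 40 mm long, and the disc already fitted (62 mm across, 14 thick). Steel drip tray, 22 mm high, under the shaft
- shaft_seat (a point): point on the shaft's axis at the outer face of the fitted disc, 54 mm from the flange, where the bare shaft begins. x axis: along the shaft, outward to its free end; z up. The shaft is rigid and does not turn: 16 mm in diameter for 72 mm from here, then a 6 mm nose tapering to 8 mm. Nothing stands above it
- shaft_tip (a point): centre of the free end of the shaft (end of the nose), 78 mm from shaft_seat; same axes
- rack: white plastic drying rack, fixed; origin on the bench, z up. Its board (360 mm wide, 200 mm along its slope, top edge 185 mm high) faces the rack's own +x and leans back 35 degrees, so its pegs rise outward at 35 degrees, towards the rack's +x. Lower pegs carry only a small upturned beaker, part of the rack; a 20 mm high drip trough lies in front
- rack_peg (a point): root of the middle peg of the upper row, on the board's face; axes of rack. The three upper pegs, 105 mm apart along y, hold sleeve, disc and cap, one each, in any order. Each is a 24 mm boss 22 mm long, then a 10 mm rod 27 mm long. The parts rest against the boss and hang by the top of their bores (bore centre 5 mm below the peg's). The board goes on 35 mm up the slope
- sleeve: spacer sleeve: plain steel tube, 30 mm outside, 20 mm bore, 36 mm long, 0.07 to 0.15 kg. Origin: centre of the bore in the end that rests on the peg's boss. x axis: along the bore, at the start outward along the peg (35 degrees above horizontal). Both ends alike
- sleeve_mid (a point): centre of the sleeve, 18 mm along its bore from either end; axes of sleeve
- disc: loose agitator disc: flat steel disc, dark spots of six small holes round its bore, 62 mm outside, 20 mm bore, 14 mm thick, 0.18 to 0.34 kg. Origin: centre of the bore in the face that rests on the peg's boss. x axis: along the bore, at the start outward along the peg. Both faces alike
- disc_mid (a point): centre of the disc, 7 mm from either face; axes of disc
- cap: end cap: steel cup 36 mm outside, 36 mm long, blind 20 mm bore 30 mm deep; the last 6 mm of the closed end taper; 0.10 to 0.20 kg. Origin: centre of the mouth (open end), which rests on the peg's boss. x axis: from the mouth to the closed end, at the start outward along the peg. Over the shaft it just hangs; nothing snaps or locks
- chamber: the mill's removed grinding chamber, an open dark grey cylinder with a bright rim, standing on the bench, 110 mm across, 125 mm high. Not to be moved
- beaker: large clear plastic measuring jug with a handle, 132 mm across, 175 mm high. Not to be moved
- bead_jar: closed white jar of grinding beads, 64 mm across, 85 mm high. Not to be moved
- wrench: steel open-ended wrench lying flat, 140 mm long. Not to be moved
- marker: white marker pen with black cap, lying, 130 mm long. Not to be moved
- cups: stack of white paper cups, 70 mm across, 121 mm high. Not to be moved
There are look-alikes about, which are no part of the job. Leave any green or yellow look-alike of the cap alone.

How it is judged (in metres and radians):
On the way, in this order (a step that is already met when the one before it is completed fails the run):
1. the sleeve is on the shaft, up against the fitted disc (within 5 mm) (x of sleeve_mid in the frame of shaft_seat between 0.013 and 0.023 m and y of sleeve_mid in the frame of shaft_seat between -0.005 and 0.005 m and z of sleeve_mid in the frame of shaft_seat between -0.005 and 0.005 m and angle between the x axis of sleeve_mid and the x axis of shaft_seat, either way round below 0.15 rad), for 0.2 s.
2. the loose disc is on the shaft, up against the sleeve (centre within 6 mm of its place) (all of step 1 and x of disc_mid in the frame of shaft_seat between 0.037 and 0.049 m and y of disc_mid in the frame of shaft_seat between -0.005 and 0.005 m and z of disc_mid in the frame of shaft_seat between -0.005 and 0.005 m and angle between the x axis of disc_mid and the x axis of shaft_seat, either way round below 0.15 rad), for 0.2 s.
3. the cap is over the end of the shaft, up against the disc (all of step 2 and x of cap in the frame of shaft_seat between 0.044 and 0.058 m and y of cap in the frame of shaft_seat between -0.005 and 0.005 m and z of cap in the frame of shaft_seat between -0.005 and 0.005 m and angle between the x axis of cap and the x axis of shaft_seat, either way round below 0.15 rad), for 0.2 s.
At the end, for the whole second after the job is handed in: From shaft_seat along the shaft: sleeve centre 13 to 23 mm (18 = home), disc centre 37 to 49 mm (43 = home), cap mouth 44 to 58 mm (50 = home); each within 5 mm of the axis sideways and in height, in line within 0.15 rad, released and at rest (below 0.02 m/s) (all of step 3 and linear speed of each of sleeve, disc, cap below 0.02 m/s); the robot touches nothing.
It fails at once if another thing on the bench is moved by more than 40 mm (distance of any of chamber, beaker, bead_jar, wrench, marker, cups from where it was at the start of the episode above 0.04 m).
It also fails if it takes over 72 s, if anything falls off the work surface, if the arm or the gripper's body presses on something with over 40 N, if the wrist force passes 120 N, or if a joint passes its speed limit or range.

## Working session

There is one attempt and no reset: what is moved stays moved. The work goes in short steps, each a Python script; the robot and the scene stay as the last script left them, time stands still between calls to the robot, and variables do not carry over. Pictures are saved under pics/ and viewed, and the job is handed in when it is done.

```bash
mkdir -p pics; ls
cat > h.py <<'E'
import numpy as np, cv2
from cell import bot, move_gripper, imaging
def snap(n,f):
    c=imaging.capture(n); np.savez(f'pics/{f}.npz',**{k:np.array(v) for k,v in c.items()})
    cv2.imwrite(f'pics/{f}.png',cv2.cvtColor(c['image'],cv2.COLOR_RGB2BGR)); return c
def load(f): return dict(np.load(f'pics/{f}.npz'))
def proj(c,P):
    P=np.atleast_2d(P).astype(float); E=c['extrinsics']; q=P@E[:3,:3].T+E[:3,3]
    s=np.c_[q[:,0]/-q[:,2],-q[:,1]/-q[:,2]]; r2=(s**2).sum(1,keepdims=True); s=s*(1+float(c['k1'])*r2)
    return s@np.array(c['mtx'])[:2,:2].T+np.array(c['mtx'])[:2,2]
def ray(c,uv):
    M=np.array(c['mtx']); d=np.linalg.solve(M[:2,:2],np.array(uv,float)-M[:2,2]); s=d.copy()
    for _ in range(30): s=d/(1+float(c['k1'])*(s@s))
    E=c['extrinsics']; R=E[:3,:3]; o=-R.T@E[:3,3]; v=R.T@np.array([s[0],-s[1],-1.]); return o,v/np.linalg.norm(v)
def onz(c,uv,z):
    o,v=ray(c,uv); return o+v*(z-o[2])/v[2]
def tri(obs):
    A=np.zeros((3,3));b=np.zeros(3)
    for c,uv in obs:
        o,v=ray(c,uv);P=np.eye(3)-np.outer(v,v);A+=P;b+=P@o
    X=np.linalg.solve(A,b); return X,[float(np.linalg.norm(proj(c,X)[0]-uv)) for c,uv in obs]
E
python3 - <<'E'
from h import *
for n in ['scene','top','wrist']:
    c=snap(n,n+'0'); E=c['extrinsics']; print(n,(-E[:3,:3].T@E[:3,3]).round(),c['mtx'][0][0],c['k1'],(-E[2,:3]).round(2))
print(bot.read_time(),bot.read_ee_rot())
E
```

```text
pics
scene [1012.   81.  880.] 435.4811538066402 -0.0016633321961427216 [-0.51 -0.08 -0.86]
top [ 296.   19. 1352.] 500.01909986425414 -0.032262572600034206 [ 0.22  0.01 -0.98]
wrist [ 365. -574.  373.] 377.0074924460994 -0.018644097978061516 [-0.29 -0.14 -0.95]
0.15 [-3.40163831e-04  8.45680145e-01 -5.33689596e-01 -6.26465773e-04]
```

View pics/scene0.png

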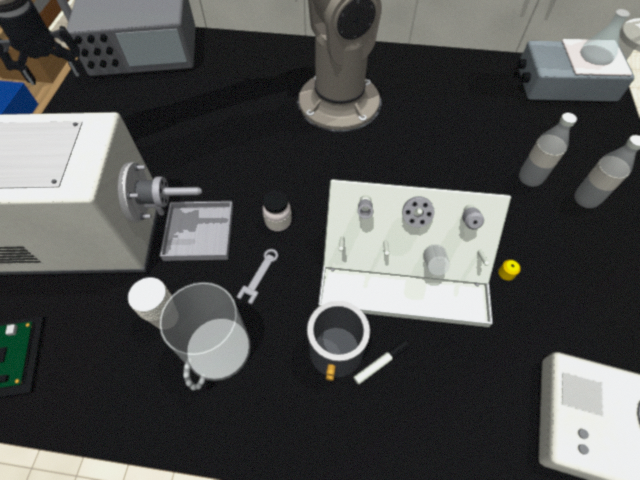

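View pics/top0.png

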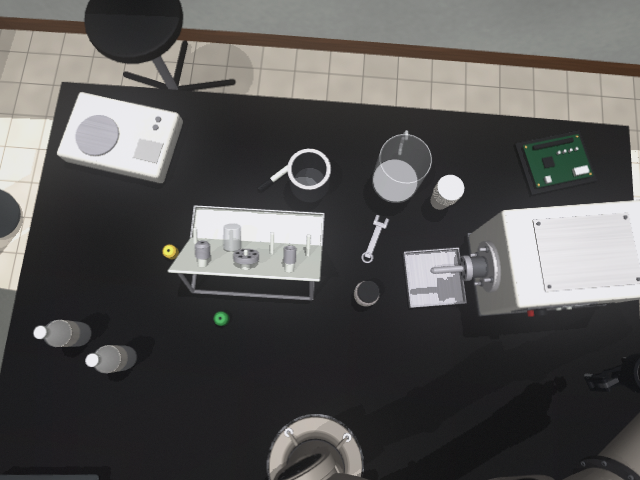

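View pics/wrist0.png

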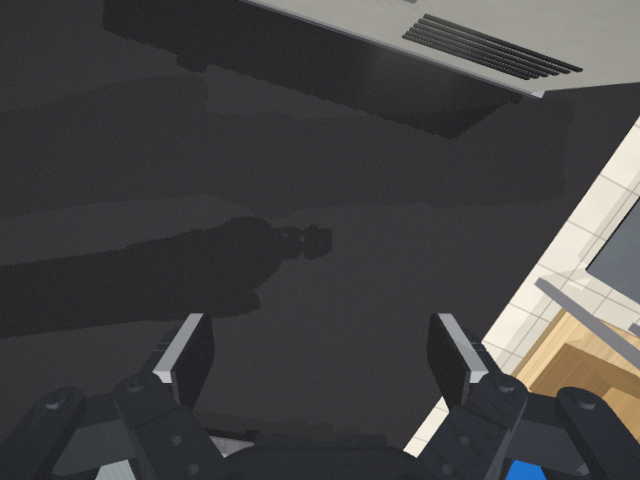

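Run:
```python
import cv2,numpy as np
s=cv2.imread('pics/scene0.png');t=cv2.imread('pics/top0.png')
a=cv2.resize(s[170:300,310:520],None,fx=3.7,fy=3.7,interpolation=cv2.INTER_CUBIC);cv2.imwrite('pics/c1.png',a)
a=cv2.resize(s[130:280,90:240],None,fx=4,fy=4,interpolation=cv2.INTER_CUBIC);cv2.imwrite('pics/c2.png',a)
a=cv2.resize(t[190:320,150:340],None,fx=4.2,fy=4.2,interpolation=cv2.INTER_CUBIC);cv2.imwrite('pics/c3.png',a)
a=cv2.resize(t[200:330,390:540],None,fx=4.5,fy=4.5,interpolation=cv2.INTER_CUBIC);cv2.imwrite('pics/c4.png',a)
```

```text
(no output)
```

View pics/c1.png

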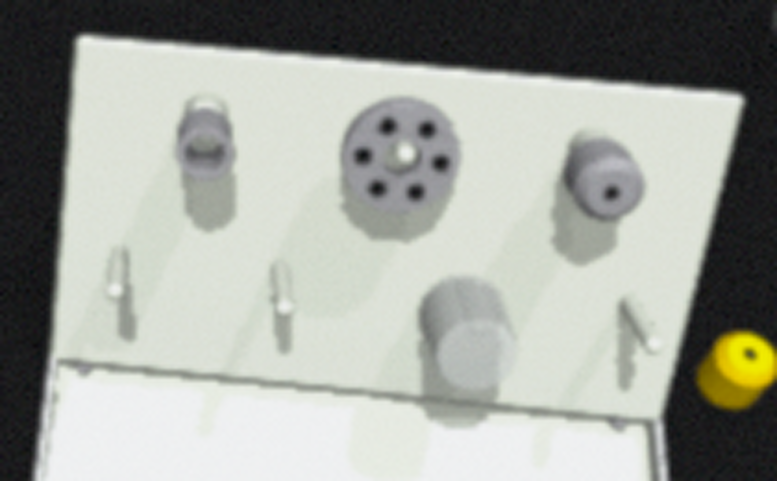

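View pics/c2.png

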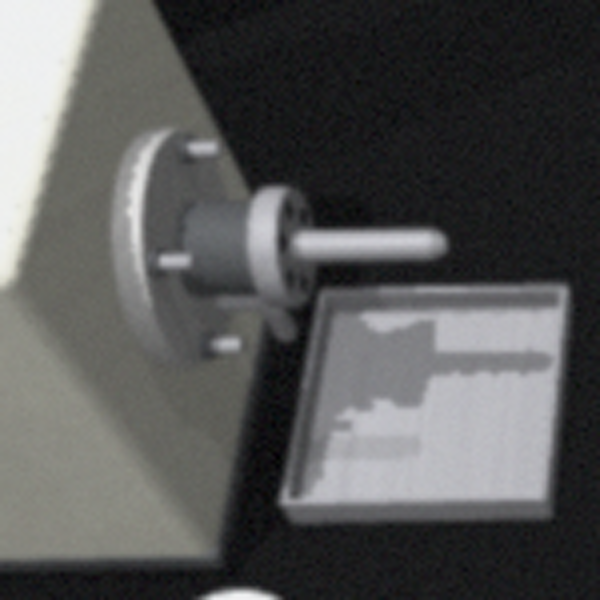

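View pics/c3.png

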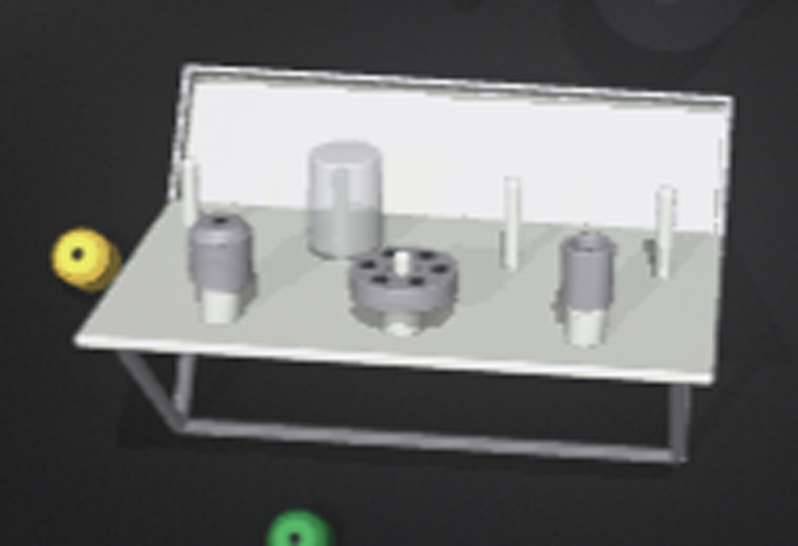

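View pics/c4.png

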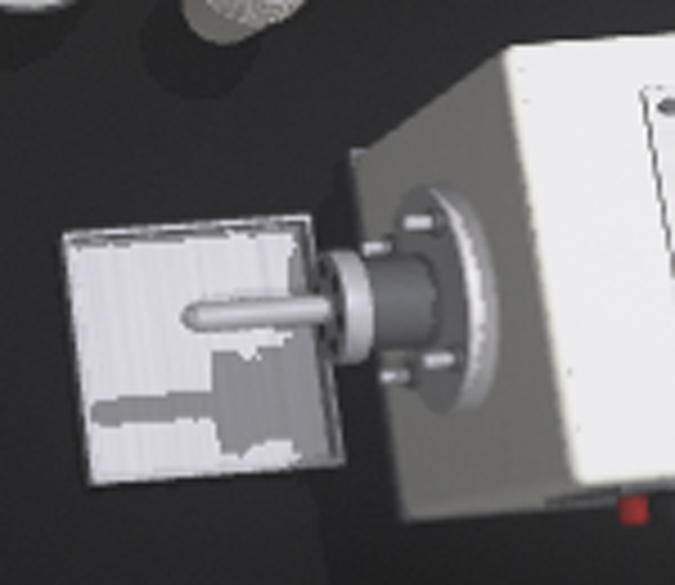

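Run:
```python
from h import *
s,t=load('scene0'),load('top0')
f=lambda p,k,o:(p[0]/k+o[0],p[1]/k+o[1])
S1=lambda p:f(p,3.7,(310,170));S2=lambda p:f(p,4,(90,130));T3=lambda p:f(p,4.2,(150,190));T4=lambda p:f(p,4.5,(390,200))
for n,a,b in [('TL(-y)',S1((80,38)),T3((713,380))),('TR',S1((743,96)),T3((78,342))),('rodtip',S1((405,151)),T3((402,253))),
 ('captop',S1((611,192)),T3((221,219))),('shafttip',S2((446,243)),T4((184,317))),('root',S2((295,244)),T4((330,308))),
 ('trayFL(+x,+y)',S2((552,508)),T4((66,230))),('trayBR(-x,+y)',S2((568,290)),T4((90,483)))]:
  X,e=tri([(s,a),(t,b)]); print(n,X.round(1),np.round(e,1))
```

```text
TL(-y) [442.9  27.5 178.1] [0.9 0.8]
TR [434.9 386.  179.1] [1.2 0.9]
rodtip [499.6 207.4 184. ] [0.3 0.3]
captop [510.8 312.7 183.5] [0.6 0.5]
shafttip [ 491.4 -238.5  158.5] [0.4 0.3]
root [ 502.6 -316.9  158.3] [0.4 0.3]
trayFL(+x,+y) [ 562.1 -194.1   11.5] [1.7 1.4]
trayBR(-x,+y) [ 411.7 -217.9   13.4] [0.3 0.3]
```

```bash
cat >> h.py <<'E'
from scipy.spatial.transform import Rotation as Ro
def quat(z,y):
    z=np.array(z,float);y=np.array(y,float);y-=z*(y@z);z/=np.linalg.norm(z);y/=np.linalg.norm(y)
    q=Ro.from_matrix(np.c_[np.cross(y,z),y,z]).as_quat(); return [float(q[3]),*map(float,q[:3])]
def Rcur():
    q=bot.read_ee_rot(); return Ro.from_quat([q[1],q[2],q[3],q[0]]).as_matrix()
E
python3 - <<'E'
from h import *
sx=np.array([-.148,.989,0]);sx/=np.linalg.norm(sx)
seat=np.array([501.5,-316,160.])
qs=quat([0,0,-1],-sx)
th=np.radians(1.28);r=np.array([np.cos(th),np.sin(th),0]);c,s=np.cos(np.radians(35)),np.sin(np.radians(35))
b=r*c+np.array([0,0,s]);a=r*s-np.array([0,0,c]);qr=quat(a,-b)
mid=np.array([499.6,207.4,184])-b*49
for n,p,q in [('hover',seat+sx*60+[0,0,100],qs),('sleeve home',seat+sx*18-[0,0,19],qs),('entry',seat+sx*120-[0,0,19],qs),
  ('sl rack',mid-[0,105,0]+b*40+a*19,qr),('disc',mid+b*29+a*19,qr),('disc out',mid+b*80+a*19,qr),('cap rack',mid+[0,105,0]+b*40+a*19,qr),('cap out',mid+[0,105,0]+b*90+a*19,qr),('cap up',mid+[0,105,0]+b*90-a*60,qr)]:
  j=bot.ik(list(p),q); print(n,np.round(p),None if j is None else np.round(j,2))
p=bot.read_position(); 
j=bot.ik([p[0],p[1],400],bot.read_ee_rot());print(j)
E
```

```text
hover [ 493. -257.  260.] [ 0.68  0.28 -0.38  1.79  0.11  1.09  0.41]
sleeve home [ 499. -298.  141.] [ 0.7   0.45 -0.34  1.85  0.19  0.88  0.41]
entry [ 484. -197.  141.] [ 0.62  0.37 -0.42  1.98  0.2   0.83  0.23]
sl rack [503. 102. 163.] [-0.32  0.13 -0.18  2.43  1.47  0.29  2.86]
disc [494. 207. 157.] [ 0.13  0.33 -0.99  2.32  1.44  0.68  2.75]
disc out [536. 208. 186.] [-1.48  0.27  0.94  2.31  0.66  0.19 -2.8 ]
cap rack [503. 312. 163.] [-1.77  0.51  1.09  2.26 -0.09  0.19 -2.3 ]
cap out [544. 313. 192.] [-1.57  0.39  0.89  2.16  0.38  0.28 -2.68]
cap up [499. 312. 257.] [-1.71  0.15  0.88  2.17  0.67  0.54 -2.93]
[ 1.00747489  0.38485206  0.03832532  1.3192699  -0.01453569  1.43916563
 -0.08098745]
```

Run:
```python
from h import *
th=np.radians(1.28);r=np.array([np.cos(th),np.sin(th),0]);c,s=np.cos(np.radians(35)),np.sin(np.radians(35))
b=r*c+np.array([0,0,s]);mid=np.array([499.6,207.4,184])-b*49
for t in (25,15,5,0):
  for sg in (-1,1):
    z=r*np.sin(np.radians(t))-np.array([0,0,np.cos(np.radians(t))]);q=quat(z,sg*b)
    for n,p in [('sl',mid-[0,105,0]+b*42),('sl out',mid-[0,105,0]+b*90),('disc',mid+b*29),('cap',mid+[0,105,0]+b*42),('capout',mid+[0,105,0]+b*90)]:
      j=bot.ik(list(p+z*19),q); print(t,sg,n,None if j is None else np.round(j,2))
```

```text
25 -1 sl [-0.08  0.15 -0.37  2.3   0.68  0.37 -2.59]
25 -1 sl out [ 0.04  0.18 -0.47  2.19  0.59  0.45 -2.45]
25 -1 disc [-1.27  0.23  0.68  2.3   0.33  0.32 -2.47]
25 -1 cap [-1.38  0.34  0.66  2.14  0.22  0.41 -2.52]
25 -1 capout [-1.32  0.34  0.66  2.05  0.15  0.48 -2.39]
25 1 sl [ 0.61  0.32 -1.15  2.27  1.03  0.56  0.28]
25 1 sl out [ 0.65  0.37 -1.2   2.16  0.97  0.65  0.39]
25 1 disc [ 0.34  0.43 -1.19  2.21  1.15  0.76 -0.03]
25 1 cap [ 0.14  0.6  -1.24  2.05  1.22  1.   -0.16]
25 1 capout [ 0.14  0.57 -1.19  1.96  1.14  0.99 -0.02]
15 -1 sl [ 0.18  0.23 -0.63  2.17  0.44  0.58 -2.32]
15 -1 sl out [ 0.23  0.26 -0.66  2.06  0.42  0.67 -2.25]
15 -1 disc [ 0.11  0.34 -0.84  2.11  0.67  0.69 -2.72]
15 -1 cap [-0.12  0.43 -0.79  1.97  0.71  0.8  -2.88]
15 -1 capout [ 0.01  0.5  -0.94  1.86  0.76  0.92 -2.84]
15 1 sl [ 0.6   0.39 -1.15  2.15  0.75  0.72  0.57]
15 1 sl out [ 0.51  0.36 -1.02  2.05  0.62  0.75  0.72]
15 1 disc [ 0.36  0.48 -1.18  2.1   0.88  0.83  0.25]
15 1 cap [ 0.09  0.56 -1.11  1.95  0.91  0.95  0.12]
15 1 capout [ 0.16  0.62 -1.19  1.86  0.93  1.05  0.19]
5 -1 s
[... 367 characters left out ...]
9 ]
5 1 disc [ 0.38  0.57 -1.19  1.99  0.73  0.98  0.42]
5 1 cap [ 0.15  0.67 -1.19  1.85  0.79  1.09  0.26]
5 1 capout [ 0.16  0.69 -1.19  1.74  0.78  1.17  0.34]
0 -1 sl [ 0.11  0.33 -0.53  2.    0.22  0.87 -2.08]
0 -1 sl out [ 0.1   0.35 -0.5   1.89  0.2   0.95 -2.04]
0 -1 disc [-0.    0.4  -0.64  1.95  0.3   0.89 -2.35]
0 -1 cap [-0.06  0.54 -0.82  1.8   0.46  1.   -2.61]
0 -1 capout [-0.09  0.53 -0.75  1.7   0.4   1.07 -2.51]
0 1 sl [ 0.43  0.43 -0.93  1.98  0.43  0.94  0.87]
0 1 sl out [ 0.37  0.44 -0.86  1.87  0.39  1.01  0.94]
0 1 disc [ 0.35  0.6  -1.16  1.93  0.64  1.04  0.51]
0 1 cap [ 0.16  0.72 -1.2   1.79  0.73  1.16  0.32]
0 1 capout [ 0.16  0.73 -1.19  1.69  0.71  1.23  0.4 ]
```

Run:
```python
from h import *
p=bot.read_position()
bot.line_to([p[0],p[1],400],max_speed=250)
sx=np.array([-.148,.989,0]);sx/=np.linalg.norm(sx);seat=np.array([501.5,-316,160.])
bot.movep(list(seat+sx*80+[0,0,110]),quat([0,0,-1],-sx))
c=snap('wrist','w1'); print(bot.read_time(),np.round(bot.read_joints(),2),proj(c,[seat,seat+78*sx]))
l=np.radians(20);z=-sx*np.sin(l)-np.array([0,0,np.cos(l)]);q=quat(z,-sx)
for d in (18,43,68,120,140):
  j=bot.ik(list(seat+sx*d+z*19),q); print(d,None if j is None else np.round(j,2))
```

```text
2.65 [ 0.66  0.25 -0.38  1.8   0.1   1.11  0.39] [[321.26195305 330.89912792]
 [321.02546117 234.9200345 ]]
18 [ 0.45  0.38 -0.23  2.01  0.63  0.73 -0.08]
43 [ 0.42  0.36 -0.25  2.04  0.64  0.74 -0.13]
68 [ 0.39  0.34 -0.26  2.06  0.64  0.75 -0.18]
120 [ 0.33  0.32 -0.31  2.1   0.65  0.78 -0.29]
140 [ 0.3   0.31 -0.33  2.11  0.65  0.79 -0.34]
```

View pics/w1.png

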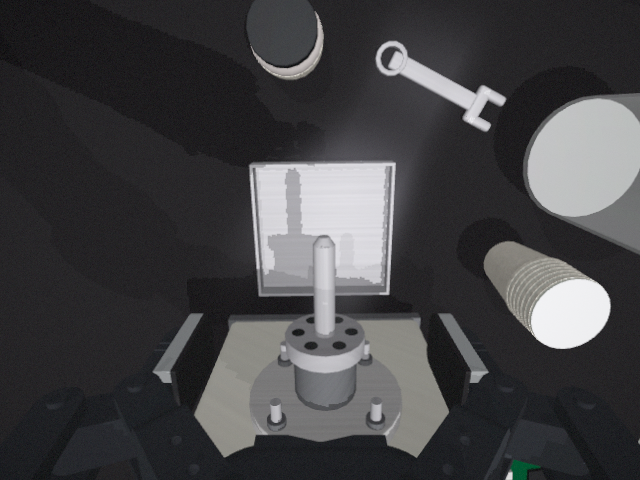

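Run:
```python
from h import *
c=load('w1');g=cv2.GaussianBlur(cv2.cvtColor(c['image'],cv2.COLOR_RGB2GRAY),(3,3),0).astype(int)
for r in (236,238,240,246,255,300,316,330): print(r,g[r,304:346])
im=cv2.imread('pics/w1.png');cv2.imwrite('pics/c5.png',cv2.resize(im[225:345,270:380],None,fx=5,fy=5,interpolation=cv2.INTER_CUBIC))
```

```text
236 [167 167 166 166 167 167 167 170 174 176 176 176 174 165 151 138 130 127
 124 122 122 124 127 135 154 180 203 215 218 218 218 218 218 218 218 218
 215 210 208 207 207 208]
238 [171 171 171 170 171 171 171 171 171 171 170 166 154 142 141 148 154 158
 162 165 166 167 168 168 165 165 179 204 219 222 223 223 223 223 223 222
 218 213 211 211 211 211]
240 [172 172 172 172 172 172 172 172 172 170 163 150 141 145 157 169 178 185
 190 192 193 192 190 186 179 170 163 166 187 209 220 222 223 223 222 220
 216 212 210 210 210 210]
246 [169 169 169 169 169 169 169 166 154 145 152 163 171 177 184 186 181 177
 184 189 187 184 183 180 179 180 179 175 167 163 170 193 214 220 219 215
 210 208 208 208 208 208]
255 [169 169 169 169 169 169 169 166 156 147 154 170 182 191 195 199 203 206
 208 210 213 214 214 211 205 200 196 190 181 173 175 195 214 220 219 217
 213 209 207 208 208 208]
300 [ 31  31  32  31  31  33  35  34  40  67 107 139 158 170 178 182 185 188
 190 191 193 195 197 196 193 188 184 179 172 158 128  87  62  57  56  57
  58  59  59  59  60  60]
316 [ 90  95  98  99  98  94  88  86  86  91 109 134 153 166 175 180 183 187
 188 189 191 193 194 194 192 188 184 179 171 158 136 107  90  85  86  91
  97 101 103 103 102 100]
330 [ 87 101 105 105 106 106 106 106 106 104 107 121 141 159 172 179 183 186
 187 188 189 192 194 195 193 187 181 173 160 140 120 108 106 107 107 107
 107 107 106 104  93  71]
```

View pics/c5.png

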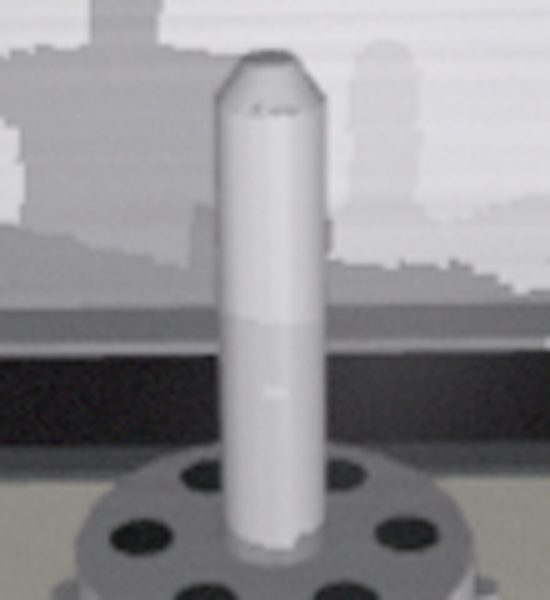

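Run:
```python
from h import *
c=load('w1')
tip=onz(c,(323.4,236.3),160);P1=onz(c,(323.6,250),160);P2=onz(c,(324.4,316),160);se=onz(c,(324.5,335.6),168)
print(tip,P1,P2,se, np.linalg.norm((tip-se)[:2])); d=se-tip;print(np.degrees(np.arctan2(-d[1],-d[0])))
d=P2-P1;print(np.degrees(np.arctan2(-d[1],-d[0])))
# tray edges (top rim z=22): corners
k=[onz(c,p,22) for p in [(251,163),(394,163),(389,293),(260,295)]]
for i in range(4): d=k[(i+1)%4]-k[i];print(k[i].round(1),np.degrees(np.arctan2(d[1],d[0])).round(2))
# flange studs: heads; housing
```

```text
[ 491.76533616 -239.63032987  160.        ] [ 493.43021746 -249.81163447  160.        ] [ 501.95638467 -302.71278683  160.        ] [ 503.73688294 -314.67644531  168.        ] 75.99498256705938
99.06360120831148
99.15572115468456
[ 414.6 -216.8   22. ] 8.33
[ 559.7 -195.6   22. ] -80.29
[ 584.6 -341.4   22. ] -170.71
[ 437.9 -365.4   22. ] 98.92
```

```bash
cat >> h.py <<'E'
az=np.radians(99.05);SX=np.array([np.cos(az),np.sin(az),0]);SEAT=np.array([503.7,-316.0,160.]);UP=np.array([0,0,1.])
LEAN=np.radians(20);ZS=-SX*np.sin(LEAN)-UP*np.cos(LEAN);QS=quat(ZS,-SX)
th=np.radians(1.28);r=np.array([np.cos(th),np.sin(th),0]);RY=np.array([-np.sin(th),np.cos(th),0])
B=r*np.cos(np.radians(35))+UP*np.sin(np.radians(35))
def zt(t): return r*np.sin(np.radians(t))-UP*np.cos(np.radians(t))
ZR=zt(15);QR=quat(ZR,-B)
MID=np.array([499.6,207.4,184])-B*49
E
python3 - <<'E'
from h import *
p=MID-105*RY*.35+B*60-ZR*110
j=bot.ik(list(p),QR);print(np.round(j,2),p)
bot.movep(list(p),QR)
c=snap('wrist','w2'); print(bot.read_time(),np.round(bot.read_joints(),2)); print(proj(c,[MID+k*105*RY+B*49 for k in(-1,0,1)]).round(1))
E
```

```text
[ 0.14  0.06 -0.7   2.    0.22  0.88 -2.22] [480.96636787 170.2244788  296.56118169]
4.925 [ 0.14  0.06 -0.7   2.    0.22  0.88 -2.22]
[[412.4 248.3]
 [267.5 248.3]
 [123.4 248.3]]
```

View pics/w2.png

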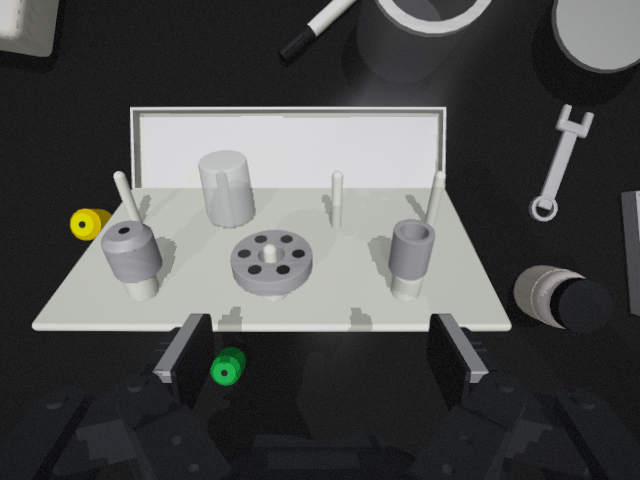

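Run:
```python
import cv2
im=cv2.imread('pics/w2.png')
cv2.imwrite('pics/c6.png',cv2.resize(im[215:340,80:190],None,fx=4.5,fy=4.5,interpolation=cv2.INTER_CUBIC))
cv2.imwrite('pics/c7.png',cv2.resize(im[215:335,215:455],None,fx=3.3,fy=3.3,interpolation=cv2.INTER_CUBIC))
```

```text
(no output)
```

View pics/c6.png

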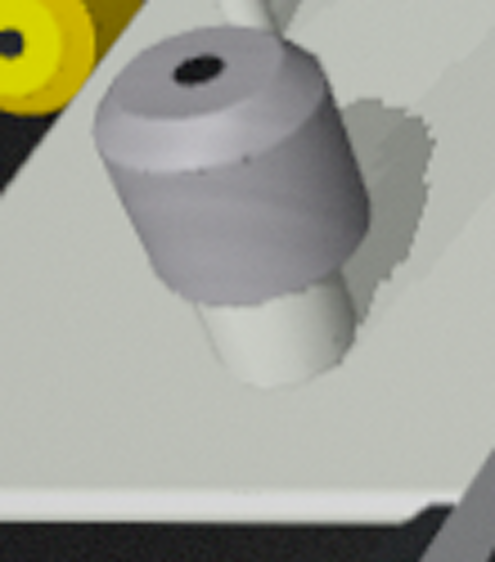

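View pics/c7.png

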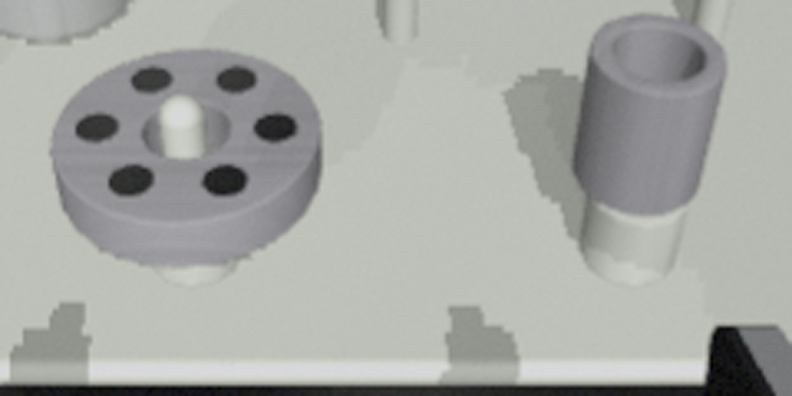

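```bash
cat >> h.py <<'E'
A_=zt(35)
E
python3 - <<'E'
from h import *
w,s,t=load('w2'),load('scene0'),load('top0')
P={'sl':MID-105*RY+58*B+5*A_,'disc':MID+36*B+5*A_,'cap':MID+105*RY+58*B+5*A_}
O={'sl':(413.8,231.7),'disc':(271.3,254.1),'cap':(124.2,230.6)}
T={'sl':(587/4.2+150,243/4.2+190),'disc':(403/4.2+150,265/4.2+190),'cap':(221/4.2+150,219/4.2+190)}
S={'sl':(205.5/3.7+310,152/3.7+170),'disc':(402/3.7+310,154/3.7+170),'cap':(611/3.7+310,192/3.7+170)}
for k in P:
  print(k,P[k].round(1)); 
  for c,o in((w,O),(s,S),(t,T)): print('  pred',proj(c,P[k])[0].round(1),'obs',np.round(o[k],1))
  q,e=tri([(w,O[k]),(s,S[k]),(t,T[k])]);print('  tri-pred',(q-P[k]).round(1),np.round(e,1))
  # intersect ray with plane normal B through P
  o,v=ray(w,O[k]);q=o+v*((P[k]-o)@B)/(v@B);d=q-P[k];print('  wrist d: RY',(d@RY).round(1),'A',(d@A_).round(1))
E
```

```text
sl [512.2 102.7 185.1]
  pred [413.  234.2] obs [413.8 231.7]
  pred [364.8 209.7] obs [365.5 211.1]
  pred [289.8 248.5] obs [289.8 247.9]
  tri-pred [ 2.   0.5 -0.8] [1.6 0.7 0.1]
  wrist d: RY -1.1 A 3.0
disc [491.8 207.2 172.4]
  pred [269.7 257.3] obs [271.3 254.1]
  pred [418. 211.] obs [418.6 211.6]
  pred [245.8 254.3] obs [246.  253.1]
  tri-pred [ 2.7 -0.2  1.6] [1.6 0.7 0. ]
  wrist d: RY -0.8 A 3.6
cap [507.5 312.6 185.1]
  pred [122.2 234.3] obs [124.2 230.6]
  pred [474.7 220. ] obs [475.1 221.9]
  pred [201.9 243.3] obs [202.6 242.1]
  tri-pred [ 3.   0.  -2.1] [0.8 0.7 0.4]
  wrist d: RY 0.3 A 4.5
```

```bash
cat >> h.py <<'E'
MID=MID+2.5*r-0.4*RY
E
python3 - <<'E'
from h import *
g=MID-105*RY+43*B+5*A_+21*ZR
move_gripper(56)
bot.movep(list(g-ZR*65),QR)
bot.line_to(list(g),max_speed=120)
print(bot.read_wrist_force()); c=snap('wrist','w3'); print(bot.read_time(),np.round(bot.read_joints(),2),bot.read_position()-g)
E
```

```text
[-0.32982576 -0.1974095   0.48764248]
6.575 [ 0.14  0.25 -0.58  2.16  0.44  0.57 -2.31] [0.59169237 0.69086578 1.09832197]
```

View pics/w3.png

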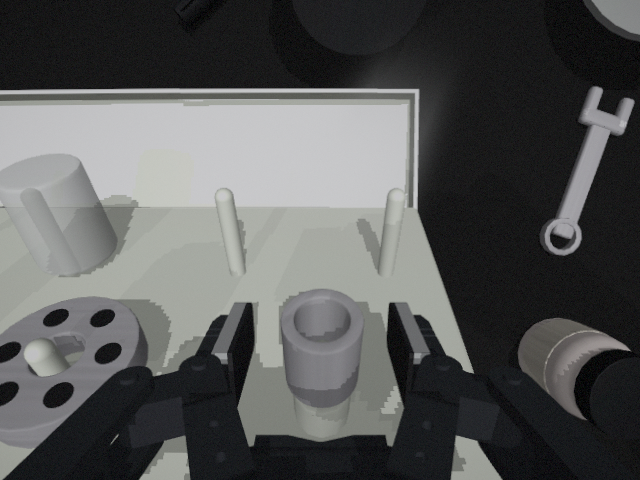

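Run:
```python
from h import *
c=load('w3');P=MID-105*RY+58*B+5*A_
print('pred before',proj(c,P));o,v=ray(c,(321.5,324));q=o+v*((P-o)@B)/(v@B);d=q-P;print(d@RY,d@A_)
p0=np.array(bot.read_position())
move_gripper(10)
print(bot.read_finger_gap(),bot.read_wrist_force(),bot.read_time(),np.array(bot.read_position())-p0)
c=snap('wrist','w4')
```

```text
pred before [[320.08602878 318.78169534]]
-0.49788345763232844 -2.318471139043907
27.854589622014483 [-1.45885271 -0.94053764  6.47850486] 6.9333 [-0.19765    -0.66807172 -0.20794619]
```

View pics/w4.png

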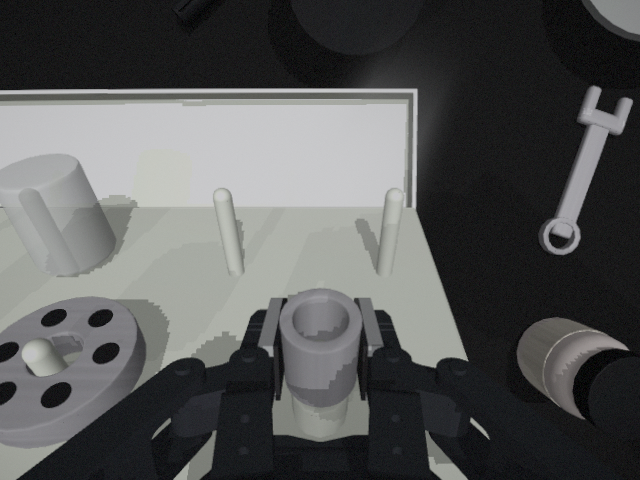

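```bash
cat >> h.py <<'E'
from scipy.spatial.transform import Rotation
def RM(q): return Rotation.from_quat([q[1],q[2],q[3],q[0]]).as_matrix()
import json
def store(**k):
    try: d=json.load(open('st.json'))
    except Exception: d={}
    d.update({a:list(map(float,np.ravel(v))) for a,v in k.items()}); json.dump(d,open('st.json','w'))
def get(k): return np.array(json.load(open('st.json'))[k])
E
python3 - <<'E'
from h import *
p0=np.array(bot.read_position()); mid=MID-105*RY+40*B+5*A_-1.2*A_
off=RM(QR).T@(mid-p0); store(off_sl=off); print('off tool',off)
p1=p0-3*A_; bot.line_to(list(p1),max_speed=60); print(bot.read_wrist_force())
bot.line_to(list(p1+42*B),max_speed=120); print(bot.read_wrist_force(),bot.read_finger_gap())
bot.line_to(list(p1+45*B-ZR*60),max_speed=250)
t=SEAT+SX*135-RM(QS)@off
bot.movep(list(t+40*UP),QS)
bot.line_to(list(t),max_speed=150)
c=snap('wrist','w5');print(bot.read_time(),bot.read_finger_gap(),bot.read_wrist_force(),bot.read_position()-t,np.round(bot.read_joints(),2))
print(proj(c,[SEAT,SEAT+78*SX,SEAT+(135+18)*SX]))
E
```

```text
off tool [  0.02879674   3.85995481 -20.34265415]
[ 1.03677747 -0.36453291 -0.85214954]
[-0.6369174   0.34106409 -1.23157152] 27.81109185843651
10.1667 27.797085336973943 [ 0.26230543  1.28867595 -0.65577182] [0.57454039 0.34879649 0.62688401] [ 0.56  0.36 -0.63  2.1   0.77  0.86 -0.42]
[[320.22405945 482.57138698]
 [320.42253298 422.10916265]
 [320.75318485 320.79529613]]
```

View pics/w5.png

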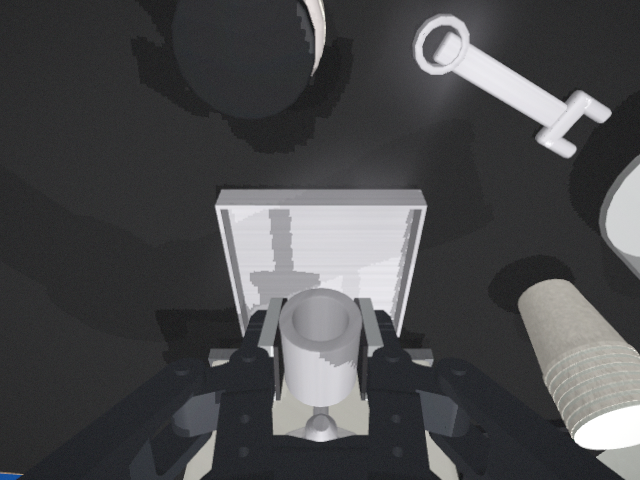

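Run:
```python
import cv2
im=cv2.imread('pics/w5.png')
cv2.imwrite('pics/c8.png',cv2.resize(im[280:450,260:380],None,fx=3.5,fy=3.5,interpolation=cv2.INTER_CUBIC))
```

```text
(no output)
```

View pics/c8.png

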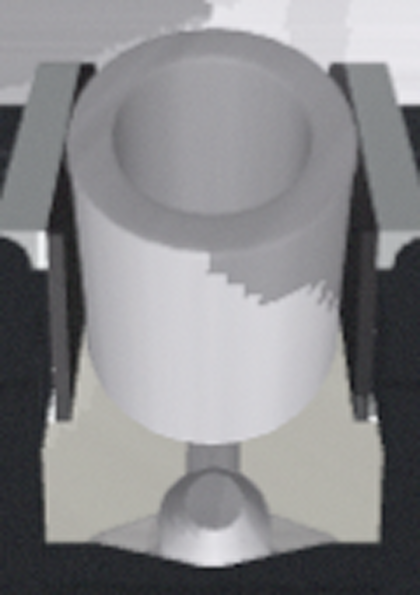

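```bash
cat >> h.py <<'E'
def insert(off,ds,adj=np.zeros(3),speed=60,lim=15):
    f0=np.array(bot.read_wrist_force())
    for d in ds:
        t=SEAT+SX*d-RM(QS)@off+adj
        bot.line_to(list(t),max_speed=speed)
        f=np.array(bot.read_wrist_force())-f0; e=bot.read_position()-t
        print(d,'F side',(f@np.cross(UP,SX)).round(1),'along',(f@SX).round(1),'up',f[2].round(1),'err along',(e@SX).round(1),'up',e[2].round(1),'side',(e@np.cross(UP,SX)).round(1),'t',bot.read_time())
        if np.linalg.norm(f)>lim: print('STOP');return d
E
python3 - <<'E'
from h import *
insert(get('off_sl'),[100,85,70,50,35,24])
E
```

```text
100 F side 0.6 along -1.3 up -0.5 err along 0.2 up -0.1 side 0.1 t 10.9
85 F side 1.6 along -1.7 up 0.7 err along -0.7 up 0.2 side 0.1 t 11.3
70 F side 0.3 along -2.6 up 2.4 err along -1.0 up 0.2 side 0.1 t 11.7
50 F side -0.1 along -4.1 up 3.5 err along -1.1 up 0.3 side 0.0 t 12.1833
35 F side -0.6 along -3.0 up 5.7 err along -0.3 up 0.3 side -0.3 t 12.5833
24 F side -0.7 along -2.8 up 4.7 err along -0.1 up 0.3 side -0.5 t 12.9167
```

Run:
```python
from h import *
insert(get('off_sl'),[20,18,16.5,15,13.5],lim=12,speed=30)
c=snap('wrist','w6')
```

```text
20 F side 0.5 along 3.4 up 2.8 err along 0.8 up 0.3 side -0.6 t 13.2
18 F side 0.1 along 3.9 up 3.1 err along 1.2 up 0.2 side -0.7 t 13.45
16.5 F side 1.4 along 6.3 up 4.5 err along 1.8 up 0.2 side -0.8 t 13.7
15 F side 3.1 along 11.7 up 9.0 err along 3.3 up 0.2 side -0.8 t 13.95
STOP
```

View pics/w6.png

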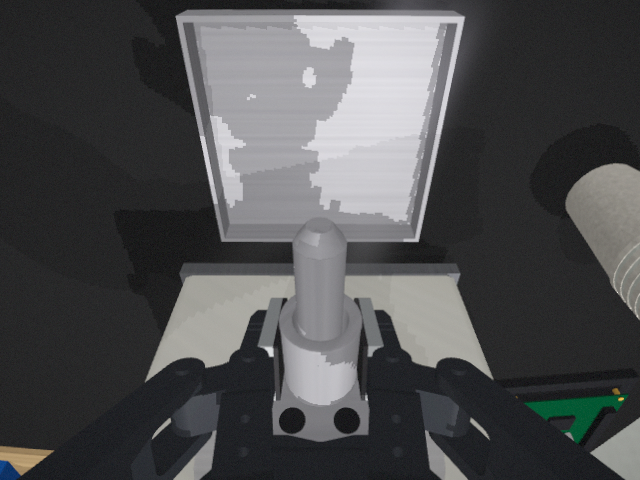

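Run:
```python
from h import *
move_gripper(60); print(bot.read_finger_gap())
p=np.array(bot.read_position())
bot.line_to(list(p-ZS*100),max_speed=200)
c=snap('wrist','w7');print(bot.read_time(),proj(c,[SEAT,SEAT+36*SX,SEAT+78*SX]))
```

```text
60.185647718835234
15.1083 [[322.69429904 273.84370412]
 [322.92134451 229.87120801]
 [323.24909503 165.91978629]]
```

View pics/w7.png

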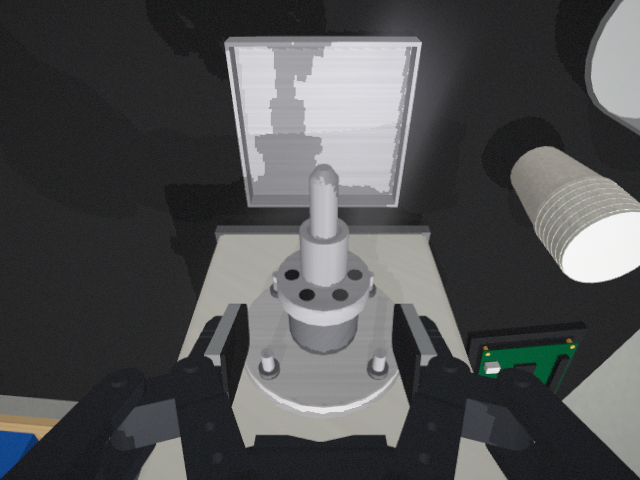

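Run:
```python
from h import *
m=MID+29*B+3.8*A_; g=m+22*ZR
bot.movep(list(g-ZR*75),QR)
move_gripper(82)
bot.line_to(list(g),max_speed=120)
print(bot.read_wrist_force()); c=snap('wrist','w8'); print(bot.read_time(),np.round(bot.read_joints(),2),bot.read_position()-g)
print(proj(c,m+7*B))
```

```text
[ 0.46025749 -0.000856    0.37075142]
18.3583 [-0.03  0.32 -0.66  2.11  0.6   0.64 -2.66] [0.27185813 0.44406882 0.76577823]
[[318.76753563 333.82620059]]
```

View pics/w8.png

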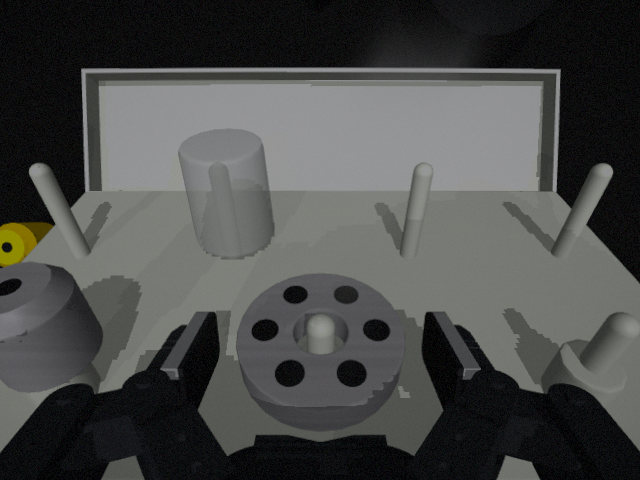

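Run:
```python
from h import *
m=MID+29*B+3.8*A_
p0=np.array(bot.read_position());move_gripper(40)
print(bot.read_finger_gap(),bot.read_wrist_force(),bot.read_time())
p0=np.array(bot.read_position());off=RM(QR).T@(m-p0);store(off_d=off);print(off)
c=snap('wrist','w9')
p1=p0-3*A_; bot.line_to(list(p1),max_speed=60); print(bot.read_wrist_force())
bot.line_to(list(p1+42*B),max_speed=120); print(bot.read_wrist_force(),bot.read_finger_gap(),bot.read_time())
c=snap('wrist','w10')
```

```text
60.033976033059545 [-2.51087452 -1.81130304  7.22601438] 18.6833
[ -0.03951586   0.60958358 -21.0342747 ]
[-0.01194165  0.29270035 -0.55773192]
[-0.07494992 -1.11021502 -2.4268149 ] 59.860277965289214 19.4833
```

View pics/w9.png

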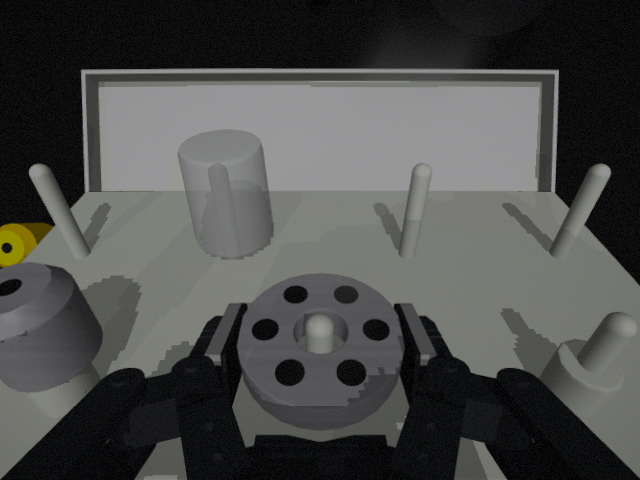

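View pics/w10.png

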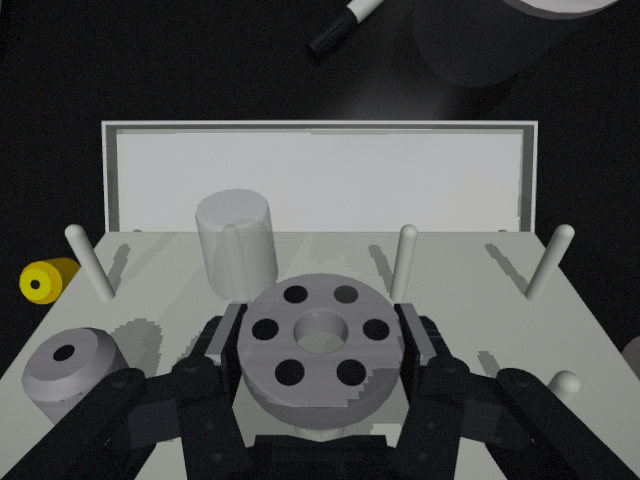

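Run:
```python
from h import *
off=get('off_d')
p=np.array(bot.read_position()); bot.line_to(list(p-ZR*50),max_speed=250)
t=SEAT+SX*112-RM(QS)@off
bot.movep(list(t+50*UP),QS)
bot.line_to(list(t),max_speed=150)
c=snap('wrist','w11');print(bot.read_time(),bot.read_finger_gap(),bot.read_wrist_force(),bot.read_position()-t)
print(proj(c,[SEAT+78*SX,SEAT+119*SX]))
```

```text
22.2917 59.69157816973756 [ 0.07976416  0.28478845 -2.17664861] [0.80252683 0.33000949 0.79857356]
[[319.6582897  391.9250232 ]
 [319.70522283 332.9744161 ]]
```

View pics/w11.png

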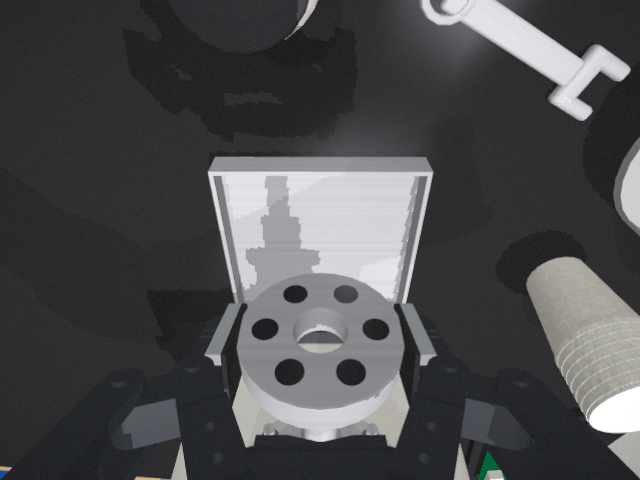

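Run:
```python
from h import *
insert(get('off_d'),[92,80,70,60,50,46],lim=12)
```

```text
92 F side -0.2 along 0.6 up 0.1 err along -0.5 up 0.1 side 0.2 t 22.775
80 F side -0.8 along -0.5 up -1.2 err along -0.6 up 0.1 side 0.0 t 23.125
70 F side -1.0 along -1.9 up 2.4 err along -0.9 up 0.3 side -0.1 t 23.4417
60 F side -0.1 along -1.4 up 4.4 err along -1.0 up 0.3 side -0.1 t 23.7583
50 F side -0.4 along -2.5 up 5.2 err along -0.7 up 0.3 side -0.2 t 24.075
46 F side -1.2 along 0.6 up 5.9 err along 0.2 up 0.3 side -0.4 t 24.325
```

Run:
```python
from h import *
insert(get('off_d'),[44.5,43,41.5,40],lim=11,speed=30)
c=snap('wrist','w12')
```

```text
44.5 F side 1.4 along 1.8 up 2.3 err along 0.6 up 0.3 side -0.5 t 24.575
43 F side 0.2 along 2.3 up 1.4 err along 0.9 up 0.2 side -0.6 t 24.825
41.5 F side 2.4 along 5.2 up 4.2 err along 1.7 up 0.2 side -0.6 t 25.075
40 F side 3.9 along 10.2 up 8.8 err along 3.2 up 0.2 side -0.7 t 25.325
STOP
```

View pics/w12.png

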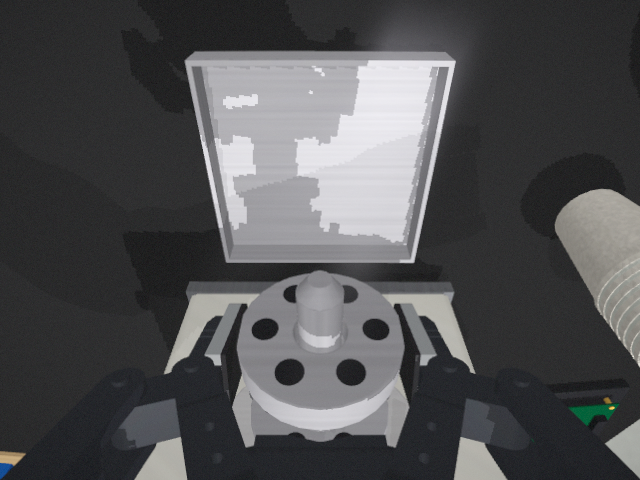

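Run:
```python
from h import *
move_gripper(82); p=np.array(bot.read_position())
bot.line_to(list(p-ZS*100),max_speed=200)
c=snap('wrist','w13')
m=MID+105*RY+42*B+3.8*A_; g=m+21*ZR
bot.movep(list(g-ZR*75),QR)
move_gripper(62)
bot.line_to(list(g),max_speed=120)
print(bot.read_wrist_force()); c=snap('wrist','w14'); print(bot.read_time(),np.round(bot.read_joints(),2),bot.read_position()-g)
print(proj(c,m+16*B))
```

```text
[-0.16096101  0.13221585  0.26147847]
29.8167 [-0.18  0.42 -0.71  1.97  0.68  0.78 -2.85] [0.17712213 0.61138864 0.86519721]
[[319.09612694 316.02298394]]
```

View pics/w13.png

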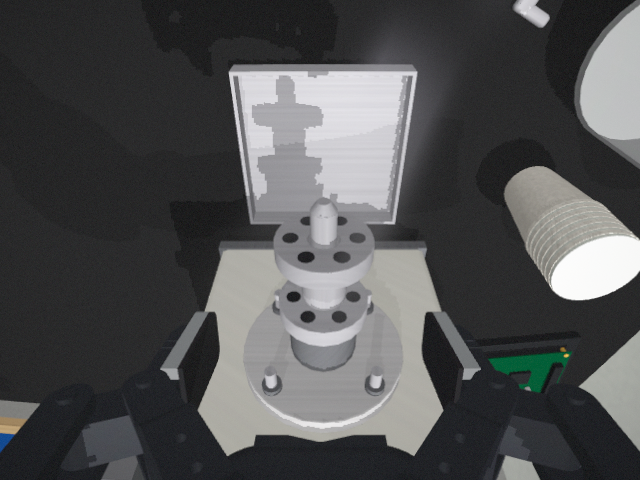

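View pics/w14.png

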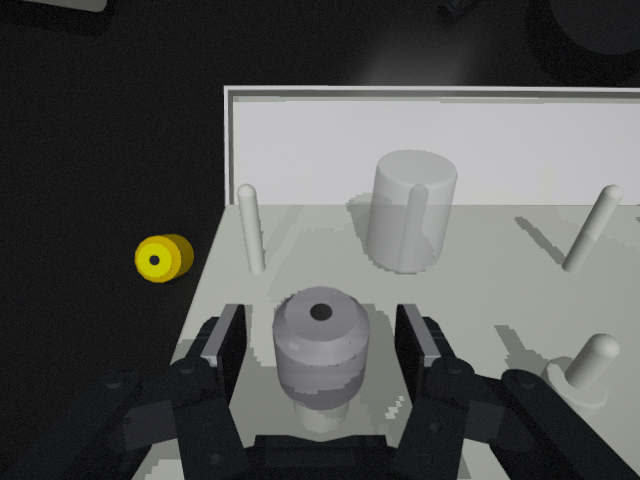

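Run:
```python
from h import *
m=MID+105*RY+40*B+5.0*A_
move_gripper(15)
print(bot.read_finger_gap(),bot.read_wrist_force(),bot.read_time())
p0=np.array(bot.read_position());off=RM(QR).T@(m-p0);store(off_c=off);print(off)
p1=p0-3*A_; bot.line_to(list(p1),max_speed=60); print(bot.read_wrist_force())
bot.line_to(list(p1+42*B),max_speed=120); print(bot.read_wrist_force(),bot.read_finger_gap(),bot.read_time())
bot.line_to(list(p1+45*B-ZR*50),max_speed=250)
t=SEAT+SX*125-RM(QS)@off+1*UP
bot.movep(list(t+50*UP),QS)
bot.line_to(list(t),max_speed=150)
c=snap('wrist','w15');print(bot.read_time(),bot.read_finger_gap(),bot.read_wrist_force(),bot.read_position()-t)
print(proj(c,[SEAT+78*SX,SEAT+143*SX]))
```

```text
33.61084143652856 [-2.07703995 -1.52699565  5.73411806] 30.175
[  0.27124832   1.92945322 -18.35880167]
[ 0.77901422  0.49125832 -0.95662764]
[-0.91240092 -0.15825683 -1.80591928] 33.8052637865665 30.925
33.8167 33.5900842442627 [ 0.33176939  0.33821653 -1.55910835] [0.80447165 0.42835237 0.78399346]
[[320.22003979 402.91352758]
 [320.48841577 310.58597994]]
```

View pics/w15.png

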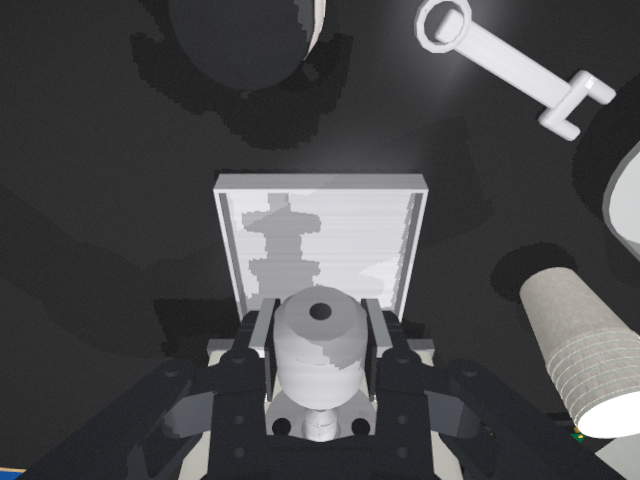

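Run:
```python
from h import *
insert(get('off_c'),[105,95,85,77,71.5],adj=1*UP,lim=12)
```

```text
105 F side 0.5 along 0.5 up -0.8 err along -0.5 up 0.1 side 0.2 t 34.3
95 F side 0.8 along -0.6 up -0.4 err along -0.4 up -0.1 side 0.1 t 34.6167
85 F side -0.4 along -0.1 up -0.2 err along -0.5 up -0.1 side 0.2 t 34.9333
77 F side 0.2 along -0.0 up -0.8 err along -0.5 up -0.1 side 0.2 t 35.2167
71.5 F side -0.4 along -0.1 up -0.2 err along -0.4 up -0.0 side 0.1 t 35.4667
```

Free of contact so far; now seat it.

Run:
```python
from h import *
insert(get('off_c'),[69.5,68,66.5,65,63.5],adj=1*UP,lim=11,speed=30)
c=snap('wrist','w16')
```

```text
69.5 F side 0.5 along 0.2 up 0.1 err along -0.0 up 0.0 side 0.0 t 35.7167
68 F side -0.4 along 1.7 up -0.1 err along 0.3 up -0.0 side -0.2 t 35.9667
66.5 F side 1.5 along 6.2 up 2.5 err along 1.8 up -0.2 side -0.2 t 36.2167
65 F side 3.5 along 10.3 up 4.1 err along 3.2 up -0.4 side -0.3 t 36.4667
STOP
```

View pics/w16.png

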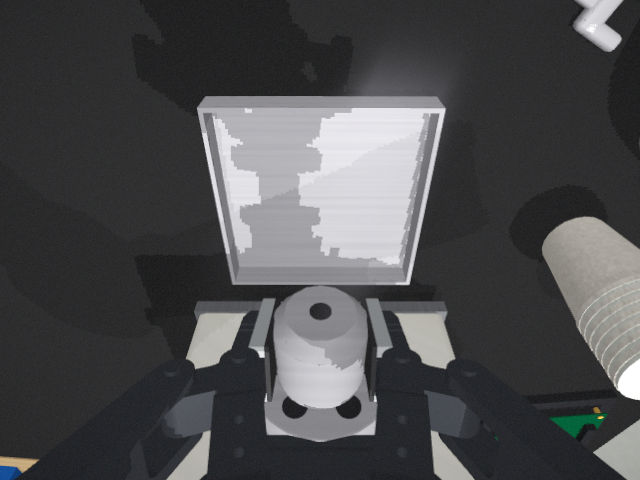

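Contact at d≈68.2, exactly home. Release and check.

Run:
```python
from h import *
move_gripper(70); p=np.array(bot.read_position())
bot.line_to(list(p-ZS*130),max_speed=150)
c=snap('wrist','w17');print(bot.read_time(),bot.read_wrist_force())
print(proj(c,[SEAT,SEAT+36*SX,SEAT+50*SX,SEAT+86*SX]))
snap('scene','s2');snap('top','t2')
im=cv2.imread('pics/w17.png');cv2.imwrite('pics/c9.png',cv2.resize(im[150:400,220:430],None,fx=2.4,fy=2.4,interpolation=cv2.INTER_CUBIC))
im=cv2.imread('pics/t2.png');cv2.imwrite('pics/c10.png',cv2.resize(im[200:330,390:540],None,fx=4.5,fy=4.5,interpolation=cv2.INTER_CUBIC))
```

```text
38.025 [ 0.43208539  0.71367547 -0.24334194]
[[321.85991969 298.63755128]
 [321.97760496 266.16606157]
 [322.02840955 252.10285303]
 [322.17457537 211.48872644]]
```

View pics/c9.png

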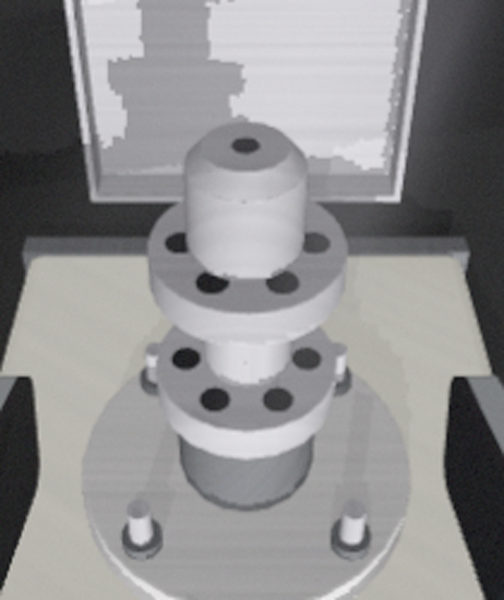

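View pics/s2.png

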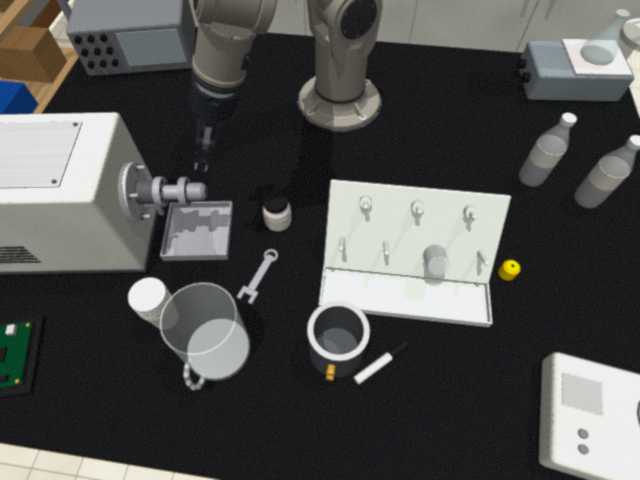

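View pics/c10.png

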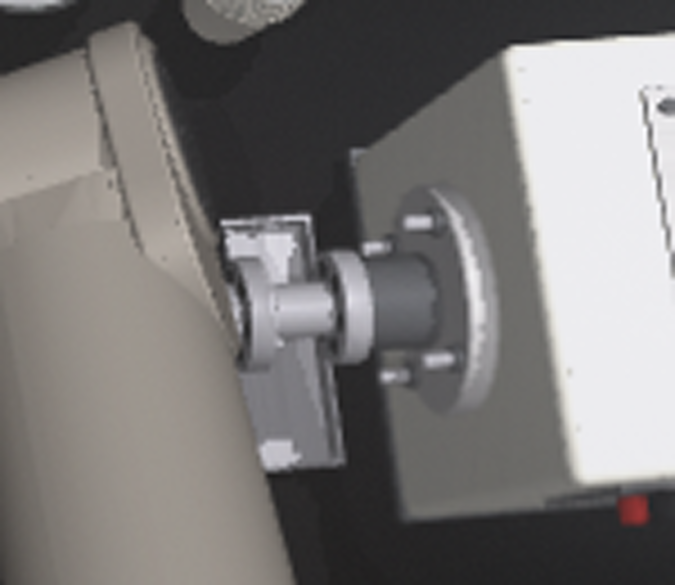

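Run:
```python
from h import *
c=load('w17'); print(proj(c,SEAT+86*SX-2*UP)); bot.close_job()
```

```text
[[322.16464133 209.82026896]]
the job is handed in; nothing more can be done
```

The sleeve, the disc and the end cap (open end first) are on the mill shaft in that order. I handed the job in after about 38 of the 72 s; the interface gave no verdict.

**Seating:** I pressed each part in until the wrist felt contact, at a reaction of about 10–12 N along the shaft. The sleeve centre stopped at 18.3 mm (home 18), the disc centre at 43.2 mm (home 43) and the cap mouth at 50.2 mm (home 50).

**Last pictures:** After release, the wrist view shows the stack in line with no gaps I could see. The cap's end mark is at (322.5, 210.4), against (322.2, 209.8) expected for a seated cap. In the scene view nothing else on the bench looks moved, and the upper pegs are empty. The gripper was clear of everything.

**Disagreements:**
- My close-up measurements of the parts on the pegs differed from the positions I predicted by up to about 2 mm, so I split the difference.
- The sleeve and disc rubbed the shaft lightly going on, with an upward force of about 5 N. The cap, held 1 mm higher, went on without touching until it met the disc.
- In the final top view the arm hid the cap, so that camera confirmed only the sleeve and disc.

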